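Draw a sample spring to its test length and hold

ROBOT

A 7-joint arm with a two-finger parallel gripper is mounted at the origin on the work surface. World frame = base frame: x ahead of the robot, y to its left, z up, the work surface at z = 0. Lengths are in m, angles in rad, forces in N, time in s.
With the tool pointing down it reaches from about 0.4 to 0.875 m from the base axis. Payload 4.4 kg.
Tool frame: the origin (TCP) lies at the centre of the arm's flange, where the gripper is bolted on; the fingertips stand 173 mm ahead of it and the grasp point (between the pads) lies 155 mm ahead of it; z points along the fingers, y is the line along which they close (so a half turn about z gives the same grasp; the last joint's range is limited). The gripper opens to 85 mm and grips with 20 to 120 N. Pads are 22 mm wide; open, the fingers measure 114 mm over their backs; the gripper's body (76 mm by 85 mm) begins 54 mm behind the grasp point. The pads swing forward as they close: fully open they stand 13 mm farther back than shut.
Start: joints at [-1.226, 0.628, 0.038, 1.517, -0.027, 0.996, -0.02], TCP at [0.26, 0.596, 0.405] pointing down, gripper open.
Joint ranges: [-3.06, 3.06], [-0.37, 2.12], [-1.25, 1.32], [0.18, 2.47], [-1.1, 4.24], [0.23, 1.98], [-2.94, 2.94]. Speed limits (rad/s): [2.57, 2.57, 3.14, 3.14, 3.14, 3.14, 3.14].

INTERFACE

Orientations are given as a unit quaternion [x, y, z, w].
In Python, from workcell import env gives the robot as it stands.
- The arm moves only by the shell command python3 -m creep 'ROWS' [OPENING]. ROWS is JSON, a list that holds one entry, the list of rows, each a list of 6 numbers: the shift along the tool's x, y, z in mm, then the turn, a rotation vector about the tool's x, y, z in degrees. In form: [[[tx, ty, tz, wx, wy, wz], ...]]. A call has 1 to 20 rows; each row is the pose to reach, as a shift and turn from the pose commanded when the call began, along the tool's axes at that moment; what a row does not reach only later rows make up. A row lasts 1/8 s, in which the tool goes at most 62.5 mm and 10.7 degrees, less where a joint would pass 70% of its speed; a pose out of reach is approached as far as the arm can. A call with a gripper value outside its range is refused whole. OPENING is the opening, from 0 (shut) to 1 (fully open), set as the call begins (- or left out, the last holds). The fingers move at their own pace and stop on an object; the grip force is fixed at half the most. Time passes only in rows, so rows that repeat a pose let the fingers close. It gives the time, the measured TCP pose, the force, the opening and the grip force at its end, in the units of the state.
- env.read_state(): the state, without advancing time (a new reading comes with each control period).
- env.snapshot(name): name is "scene" or "top"; returns a dict with "frame" (480x640x3 uint8, red, green, blue), "mtx" (3x3 intrinsics, pixels), "rvec" (rotation vector, rad) and "tvec" (3), from world to camera coordinates, as OpenCV has them. Camera axes: x right, y down, z forward; pixel columns grow to the right and rows downward; lengths in m; the calibration is good to about 2 mm. A picture is of the moment at which its call begins. There is no depth.
- env.hand_in(): hands the job in; it is judged then, once.
The state is a dict: "t": time; "joints": joint angles; "qvel": joint speeds; "joint_torque": joint torques, N m; "eef_pos": TCP position; "ee_rot": TCP orientation; "force": force on the tool from outside, world axes, zero at the start; "ft_torque": the same for the moment, N m; "grip_width": opening from 0.0 (shut) to 1.0 (fully open); "finger_force": force on a finger pad.
Only numpy, scipy, OpenCV 4.12 (cv2) and the standard library are available. Lean on these libraries where they do the work, as an engineer would, in place of code of your own. Each camera call takes 0.05 s, during which the arm holds its last target. There are 200 camera calls.

TASK

On the goods-in bench, check the extension spring that is hooked up in the spring tester: first swing the clear guard fully shut over the spring, then draw the carriage out by its black upright handle until its pointer lines up with the pointer of the index on the rule, without pulling it well past. Keep hold of the handle and finish while holding the carriage there against the spring, so that the reading can be taken; leave the index and the other things on the bench where they are.

Things in the scene. Friction and masses are not known exactly. Their poses are not given: they have to be found in the camera images.
- tester: fixed horizontal spring tester, aluminium base 170 x 550 x 14 mm. +y = pull direction, z up; origin on the bench on the slide's centre line. x -85 to 85, y -263 to 287 mm. Along y: force gauge (-258 to -133, 66 mm high), guarded spring (-130 to 60), bracket (66 to 80, 60 mm high), carriage on two rods, end bracket (268 to 282). Guard's fixed back wall: x 49, 80 mm high
- travel (a joint): travel of the carriage along tester +y, m; 0 = home at its stop, 0.105 = far stop; its middle is at tester x 0, y 135 mm + travel. The spring pulls it home with about 4 N plus 90 N per metre of travel (8 to 12 N at the marks); let go, it springs back
- carriage: the carriage: dark steel block 96 x 50 mm, 26 to 60 mm above the bench, with a black plastic upright handle on its middle: round, 62 mm tall, 29 mm across at its widest (40 mm up), 22 mm at the neck (10 mm up), domed top 122 mm above the bench. Origin on the bench under the handle; axes parallel to the tester's. With the carriage home the guard's end is 75 mm from the handle's axis
- grip (a point): point to grip the handle, on its axis, 38 mm above its foot (98 mm above the bench); moves with the carriage
- pointer (a point): tip of the small brass pointer on the carriage's +x side, 62 mm from the slide's centre line, 55 mm above the bench; moves with the carriage
- mark (a point): tip of the pointer of the index, a dark clamp 16 mm wide with a brass thumb screw, riding on the steel rule (tester x 58 to 80 mm, 52 mm high) beside the carriage; 64 mm from the centre line, 55 mm above the bench, axes parallel to the tester's. The carriage is at the mark when both tips have the same tester y
- index (a joint): position of the index along the rule, m; equals the carriage travel at which the two pointers line up. Clamped: stays put unless shoved hard
- guard (a joint): opening angle of the guard, rad; 0 = fully shut, 1.6 = fully open. Clear plastic cover with aluminium edging, 190 mm long (tester y -130 to 60), top 94 mm wide, front wall 50 mm deep with a small lip; shut, its top is 91 mm above the bench. Stiff hinge: stays where it is left, needs about 2 N at its front edge to move
- guard_hinge (a point): middle of the guard's hinge axis (parallel to tester y), at tester x +47, y -35 mm, 85 mm above the bench
- guard_edge (a point): middle of the guard's top front edge (corner of top and front wall), 94 mm from the hinge; shut it lies at tester x -47 mm, 91 mm high; as the guard opens it swings up over the spring, and it is straight above the hinge at about 1.5 rad. Pushed from behind or pressed from above it closes
- spring_tray: bystander: grey plastic tray 75 x 100 x 24 mm with loose springs
- caliper: bystander: digital caliper, 210 mm long, lying flat
- marker: bystander: marker pen, 120 mm long
- carton_long: bystander: carton 80 x 120 x 55 mm
- carton_small: bystander: carton 70 x 70 x 65 mm
- tape_roll: bystander: roll of packing tape, 100 mm across, 48 mm high, lying flat
- screwdriver: bystander: screwdriver, 160 mm long

How it is judged:
On the way, in this order (a step that is already met when the one before it is completed fails the run):
1. the guard is fully shut over the spring, with the carriage still home (value of joint guard below 0.06 rad and value of joint travel below 0.01 m), for 0.2 s.
2. the carriage is drawn to the mark by its handle and kept there for a second (y of pointer in the frame of mark between -0.004 and 0.004 m and contact force between the fingers and carriage above 2 N and distance between the grasp point and grip below 0.04 m), for 1 s.
At the end, for the whole second after the job is handed in: The robot's fingers still hold the handle (pressing on it with more than 2 N, grasp point within 40 mm of the grip point), the carriage's pointer stands still within 4 mm of the index's pointer along the slide, and the guard is shut to within 0.06 rad (all of step 2 and velocity of joint travel between -0.01 and 0.01 m/s and value of joint guard below 0.06 rad); the arm keeps its last pose, push and grip.
It fails at once if the carriage is drawn out more than 12 mm while the guard is not shut (open by more than 0.1 rad) (value of joint travel above 0.012 m and value of joint guard above 0.1 rad).
It fails at once if the carriage is pulled more than 10 mm past the mark (y of pointer in the frame of mark above 0.01 m).
It fails at once if the index is shifted by more than 3 mm (distance of mark from where it was at the start of the episode above 0.003 m).
It fails at once if another thing on the bench is moved by more than 20 mm (distance of any of spring_tray, caliper, marker, carton_long, carton_small, tape_roll, screwdriver from where it was at the start of the episode above 0.02 m).
It also fails if it takes over 45 s, if anything falls off the work surface, if the arm or the gripper's body presses on something with over 40 N, if the wrist force passes 120 N, or if a joint passes its speed limit or range.

## Working session

There is one attempt and no reset: what is moved stays moved. The work goes in short steps, Python scripts to look and compute and a shell command to move; the robot and the scene stay as the last step left them, time stands still between calls to the robot, and variables do not carry over. Pictures are saved under pics/ and viewed, at most 10 in all, crops included, and the job is handed in when it is done.

```bash
ls; mkdir -p pics
python3 - <<'E'
from workcell import env
import cv2,pickle
for n in("scene","top"):
    s=env.snapshot(n);cv2.imwrite(f"pics/{n}0.png",s["frame"][:,:,::-1]);pickle.dump(s,open(f"{n}.pkl","wb"))
    print(s["mtx"],s["rvec"],s["tvec"])
s=env.read_state();print(s)
E
```

```text
pics
[[570.81534612   0.         326.28807895]
 [  0.         570.81534612 237.21910716]
 [  0.           0.           1.        ]] [ 2.06041146  0.63839515 -0.36652217] [-0.46088563 -0.09633351  1.39274151]
[[571.35539334   0.         315.35121306]
 [  0.         571.35539334 239.4640128 ]
 [  0.           0.           1.        ]] [ 2.19006914 -2.15762235  0.12326013] [-0.01047728  0.57394211  1.17053918]
{'t': 0.1, 'joints': array([-1.2258204 ,  0.62921794,  0.03841027,  1.51826163, -0.02699822,
        0.9963043 , -0.0200278 ]), 'qvel': array([ 1.67270995e-05, -3.43795104e-03, -8.36787488e-04, -3.21626266e-03,
       -1.77909290e-03, -9.92726607e-05,  1.43079799e-03]), 'joint_torque': array([ 3.48968271e-03, -5.64520741e+01,  1.23042025e+00, -1.93970042e+01,
        1.12547210e-02,  5.47861186e-03, -2.19460316e-05]), 'eef_pos': array([0.25940703, 0.59570462, 0.40390534]), 'ee_rot': array([ 2.03946315e-01,  9.78981716e-01, -8.19304014e-04, -1.72680059e-04]), 'force': array([ 0.24195909,  0.51021255, -0.66143362]), 'ft_torque': array([0.03826953, 0.01768771, 0.01335394]), 'finger_force': 0.0, 'grip_width': 0.9976935437853075}
```

View pics/scene0.png

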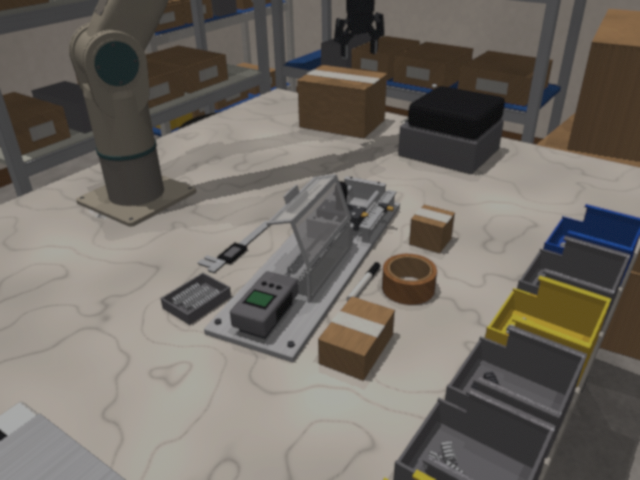

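View pics/top0.png

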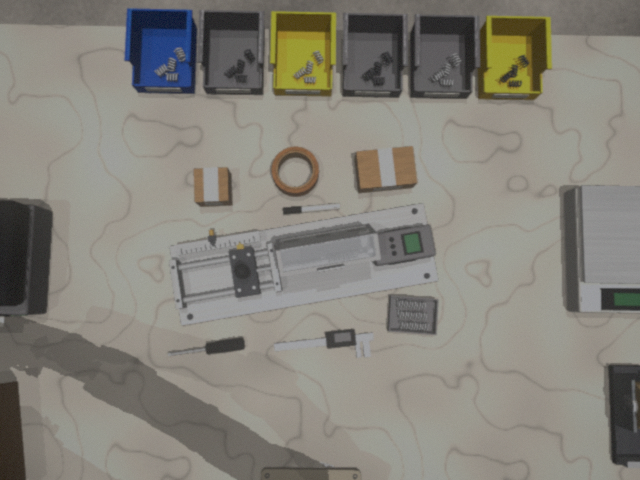

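The scene shows the tester in mid-bench with the guard standing open. In the top view the pull direction is to the left: handle at about (242,270), index at (212,237), gauge at the right. I'll enlarge the tester.

Run:
```python
import cv2
a=cv2.imread("pics/top0.png")[195:335,160:445]
cv2.imwrite("pics/topc.png",cv2.resize(a,None,fx=2.8,fy=2.8,interpolation=cv2.INTER_CUBIC))
a=cv2.imread("pics/scene0.png")[165:355,200:410]
cv2.imwrite("pics/scenec.png",cv2.resize(a,None,fx=3,fy=3,interpolation=cv2.INTER_CUBIC))
```

```text
(no output)
```

View pics/topc.png

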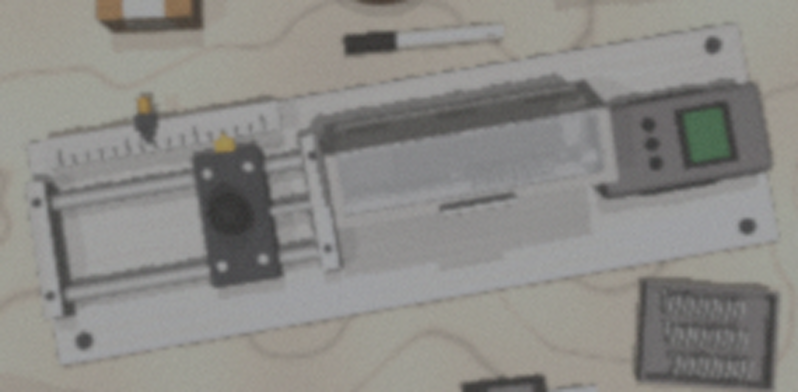

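View pics/scenec.png

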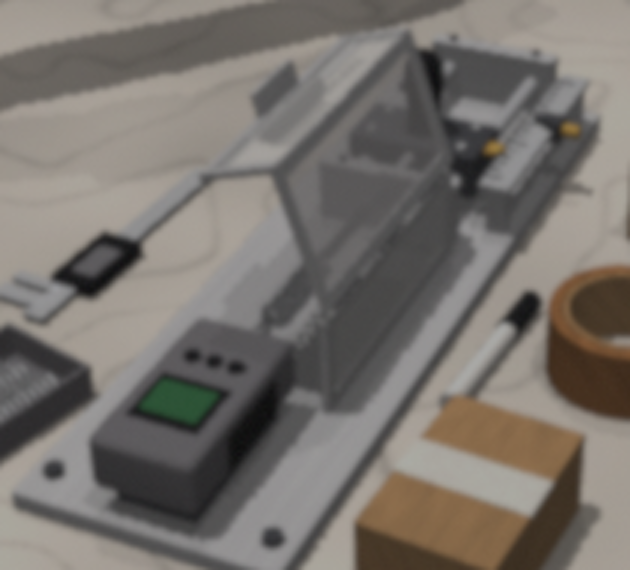

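The crops show the base corners, handle top (231,212), carriage pointer (224,143) and index tip (148,140) in the top crop. The guard's front top edge runs from (275,172) to (410,35) in the scene crop. Now I'll fit the pose.

```bash
cat > h.py <<'E'
import numpy as np,cv2,pickle
from scipy.optimize import least_squares
from scipy.spatial.transform import Rotation as R
C={n:pickle.load(open(n+".pkl","rb")) for n in("scene","top")}
def proj(n,P):
    c=C[n];return cv2.projectPoints(np.array(P,float).reshape(-1,3),c["rvec"],c["tvec"],c["mtx"],None)[0][:,0]
def world(p,P):
    P=np.atleast_2d(P);c,s=np.cos(p[2]),np.sin(p[2])
    return np.c_[p[0]+c*P[:,0]-s*P[:,1],p[1]+s*P[:,0]+c*P[:,1],P[:,2]]
def ray(n,uv,z):
    c=C[n];Rm=cv2.Rodrigues(c["rvec"])[0];d=Rm.T@np.linalg.inv(c["mtx"])@[*uv,1];o=-Rm.T@np.ravel(c["tvec"])
    return o+d*(z-o[2])/d[2]
def totester(p,w):
    c,s=np.cos(p[2]),np.sin(p[2]);d=np.array(w)-[p[0],p[1],0];return np.array([c*d[0]+s*d[1],-s*d[0]+c*d[1],d[2]])
E
cat > fit.py <<'E'
from h import *
t=lambda x,y:np.array([160+x/2.8,195+y/2.8]); s=lambda x,y:np.array([200+x/3,165+y/3])
base=np.array([[85,287,14],[85,-263,14],[-85,-263,14],[-85,287,14]])/1e3
tp=[t(28,143),t(738,22),t(777,240),t(62,364)]
sp=[s(288,568),s(15,498)]
f=lambda p:np.r_[(proj("top",world(p,base))-tp).ravel(),(proj("scene",world(p,base[1:3]))-sp).ravel()]
r=least_squares(f,[.6,.1,.1],loss="soft_l1");p=r.x;print(p,f(p).round(1))
np.save("p.npy",p)
for nm,uv,z in[("handle",t(231,212),.118),("ptr",t(224,143),.055),("mark",t(148,140),.055)]:
    w=ray("top",uv,z);print(nm,w,totester(p,w))
def edge(a): 
    th=a; x0,z0=-.094,.006
    # opening rotates edge upward about y axis at hinge
    x=x0*np.cos(th)+z0*np.sin(th); z=-x0*np.sin(th)+z0*np.cos(th)
    return np.array([[.047+x,-.13,.085+z],[.047+x,.06,.085+z]])
g=lambda a:(proj("scene",world(p,edge(a[0])))-[s(275,172),s(410,35)]).ravel()
r=least_squares(g,[1.2]);print("guard",r.x,g(r.x),world(p,edge(r.x[0])))
E
python3 fit.py
```

```text
[0.52811246 0.0103281  0.19044276] [-1.2 -0.2 -0.6 -1.5  1.  -1.2 -1.1  0.6 -1.4  3.9 -0.7 -1.2]
handle [0.50209286 0.13876831 0.118     ] [-0.00123626  0.13104343  0.118     ]
ptr [0.55539597 0.15259671 0.055     ] [0.05372079 0.13453188 0.055     ]
mark [0.5567451  0.20818606 0.055     ] [0.06556824 0.18886082 0.055     ]
guard [1.22039219] [-0.03719231  0.3881602  -0.04577842 -1.08683863] [[ 0.57271973 -0.11346617  0.17534767]
 [ 0.53675393  0.07309873  0.17534767]]
```

```bash
cat > go.py <<'E'
from h import *
from workcell import env
p=np.load("p.npy")
def rows(targets,tip=.173,frm=None):
    """tester-frame tip targets (mm, m) -> shift in current tool axes, mm"""
    s=env.read_state();Rm=R.from_quat(s["ee_rot"])
    yaw=R.from_euler("z",p[2])*R.from_matrix(np.array([[-1,0,0],[0,1,0],[0,0,-1.]]).T)
    print("rotvec deg",(Rm.inv()*yaw).as_rotvec(degrees=True).round(1))
    for q in targets:
        w=world(p,np.array(q)/1e3)[0]+[0,0,tip]
        print(q,Rm.inv().apply((w-s["eef_pos"])*1e3).round(0))
if __name__=="__main__":
    import sys,json;rows(json.loads(sys.argv[1]),float(sys.argv[2]) if len(sys.argv)>2 else .173)
E
python3 go.py '[[75,-35,231],[75,-35,153]]'
```

```text
rotvec deg [ -0.1  -0.  -34.4]
[75, -35, 231] [-562. -416.    1.]
[75, -35, 153] [-562. -416.   79.]
```

```bash
python3 -m creep '[[[-20,-15,0,0,0,-3],[-60,-45,0,0,0,-7],[-108,-80,0,0,0,-11],[-156,-116,0,0,0,-15],[-204,-151,0,0,0,-19],[-252,-187,0,0,0,-23],[-300,-222,0,0,0,-27],[-348,-258,0,0,0,-30],[-396,-293,0,0,0,-33],[-444,-329,0,0,0,-34.4],[-492,-364,0,0,0,-34.4],[-535,-396,0,0,0,-34.4],[-555,-411,0,0,0,-34.4],[-562,-416,0,0,0,-34.4],[-562,-416,0,0,0,-34.4],[-562,-416,0,0,0,-34.4]]]' 0
python3 go.py '[[75,-35,231],[75,-35,153],[40,-35,153]]'
python3 - <<'E'
from workcell import env
import cv2
a=env.snapshot("scene")["frame"][:,:,::-1][100:355,170:440]
cv2.imwrite("pics/s1.png",cv2.resize(a,None,fx=2.2,fy=2.2,interpolation=cv2.INTER_CUBIC))
E
```

```text
t: 2.1
eef_pos: [0.6081, -0.008, 0.4047]
ee_rot: [-0.096, 0.995, 0.001, -0.0]
force: [-0.3, -0.7, 0.6]
grip_width: -0.002
finger_force: 0.0
rotvec deg [ 0.1 -0.   0.1]
[75, -35, 231] [ 0. -2.  1.]
[75, -35, 153] [ 0. -2. 79.]
[40, -35, 153] [35. -2. 79.]
```

View pics/s1.png

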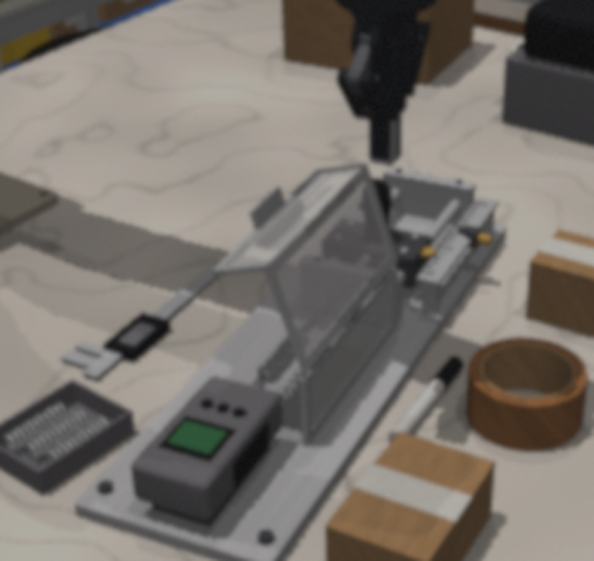

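The fingers hang at (385,150), behind and above the guard panel, and the carriage is still home. I'll descend and sweep the guard shut.

```bash
python3 -m creep '[[[0,-2,30,0,0,0],[0,-2,70,0,0,0],[0,-2,78,0,0,0],[15,-2,78,0,0,0],[30,-2,78,0,0,0],[40,-2,80,0,0,0],[50,-2,84,0,0,0],[56,-2,88,0,0,0],[62,-2,92,0,0,0],[67,-2,97,0,0,0],[72,-2,102,0,0,0],[76,-2,108,0,0,0],[79,-2,113,0,0,0],[82,-2,120,0,0,0],[84,-2,126,0,0,0],[86,-2,133,0,0,0],[87,-2,138,0,0,0],[87,-2,141,0,0,0],[87,-2,143,0,0,0],[87,-2,143,0,0,0]]]'
python3 go.py '[[-12,-35,88]]'
python3 - <<'E'
from workcell import env
import cv2
a=env.snapshot("scene")["frame"][:,:,::-1][100:355,170:440]
cv2.imwrite("pics/s2.png",cv2.resize(a,None,fx=2.2,fy=2.2,interpolation=cv2.INTER_CUBIC))
E
```

```text
t: 4.65
eef_pos: [0.5234, -0.0282, 0.2634]
ee_rot: [-0.095, 0.996, -0.0, 0.0]
force: [-4.5, -0.2, 17.4]
grip_width: -0.0
finger_force: 8.6
rotvec deg [-0.   0.  -0.1]
[-12, -35, 88] [0. 2. 2.]
```

View pics/s2.png

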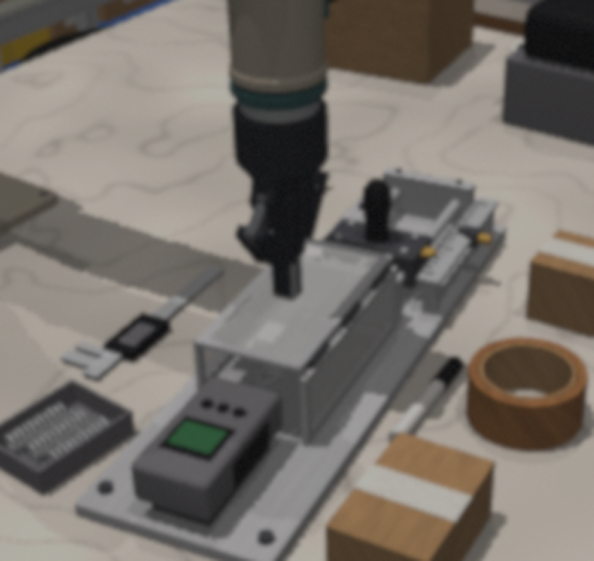

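The guard lies flat over the spring (top at about (300,300)) with 17 N against its stop. The handle stands clear at (377,210). Next I lift, open and go above the handle.

```bash
python3 -m creep '[[[0,0,-30,0,0,0],[0,0,-80,0,0,0],[0,20,-100,0,0,0],[-5,70,-100,0,0,0],[-10,120,-100,0,0,0],[-12,160,-100,0,0,0],[-12,170,-100,0,0,0],[-12,170,-100,0,0,0],[-12,170,-100,0,0,0]]]' 1
python3 go.py '[[0,133,98]]' .155
python3 - <<'E'
from workcell import env
import cv2,pickle
for n in("scene","top"):
    pickle.dump(env.snapshot(n),open(f"{n}.pkl","wb"))
E
python3 - <<'E'
import pickle,cv2,numpy as np
a=pickle.load(open("scene.pkl","rb"))["frame"][:,:,::-1][160:260,300:420]
b=pickle.load(open("top.pkl","rb"))["frame"][:,:,::-1][210:330,160:300]
f=lambda a:cv2.resize(a,(500,400),interpolation=cv2.INTER_CUBIC)
cv2.imwrite("pics/s3.png",cv2.resize(np.hstack([cv2.resize(a,(400,333)),cv2.resize(b,(388,333))]),None,fx=1,fy=1))
E
```

```text
t: 5.82
eef_pos: [0.5037, 0.1392, 0.3616]
ee_rot: [-0.093, 0.996, -0.001, -0.0]
force: [-0.3, -0.9, 0.3]
grip_width: 0.998
finger_force: 0.0
rotvec deg [-0.1 -0.  -0.2]
[0, 133, 98] [  0.   2. 109.]
```

View pics/s3.png

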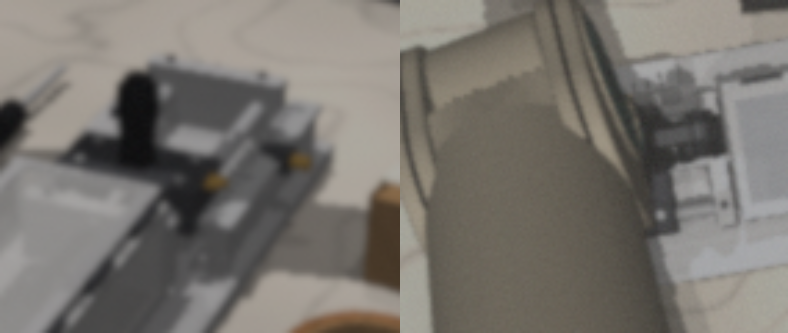

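Run:
```python
from h import *
p=np.load("p.npy")
for y in(.130,.135): print(proj("scene",world(p,[[0,y,.098],[.002,y,.122]])))
print(ray("scene",(341.1,192.1),.098),totester(p,ray("scene",(341.1,192.1),.098)))
```

```text
[[340.79457939 193.66299476]
 [341.71903186 183.52676956]]
[[341.71469163 192.6264708 ]
 [342.64666383 182.51144751]]
[0.50018597 0.14413959 0.098     ] [-0.00209192  0.13667856  0.098     ]
```

The scene crop shows the handle at (137,107), which agrees with the fit. Descend and grip.

```bash
python3 -m creep '[[[1,3,30,0,0,0],[1,3,70,0,0,0],[1,3,95,0,0,0],[1,3,105,0,0,0],[1,3,107,0,0,0],[1,3,107,0,0,0]]]'
python3 -m creep '[[[0,0,0,0,0,0],[0,0,0,0,0,0],[0,0,0,0,0,0],[0,0,0,0,0,0],[0,0,0,0,0,0],[0,0,0,0,0,0]]]' 0
python3 go.py '[[0,135,98]]' .155
```

```text
t: 6.68
eef_pos: [0.5022, 0.1436, 0.2555]
ee_rot: [-0.094, 0.996, 0.0, 0.001]
force: [-0.4, 0.0, -0.4]
grip_width: 0.999
finger_force: 0.0
t: 7.42
eef_pos: [0.5021, 0.1428, 0.2553]
ee_rot: [-0.094, 0.996, -0.001, 0.0]
force: [0.2, -2.0, 4.9]
grip_width: 0.308
finger_force: 58.7
rotvec deg [-0.1  0.  -0.1]
[0, 135, 98] [-1. -0.  2.]
```

Handle held with 59 N. I'll pull most of the way, then look at the pointers.

```bash
python3 -m creep '[[[0,3,0,0,0,0],[0,8,0,0,0,0],[0,14,0,0,0,0],[0,20,0,0,0,0],[0,26,0,0,0,0],[0,32,0,0,0,0],[0,37,0,0,0,0],[0,41,0,0,0,0],[0,44,0,0,0,0],[0,45,0,0,0,0],[0,45,0,0,0,0],[0,45,0,0,0,0]]]'
python3 go.py '[[0,135,98]]' .155
python3 - <<'E'
from workcell import env
import cv2,pickle,numpy as np
s=env.snapshot("scene");t=env.snapshot("top")
pickle.dump(s,open("scene.pkl","wb"));pickle.dump(t,open("top.pkl","wb"))
a=s["frame"][:,:,::-1][175:245,330:410];b=t["frame"][:,:,::-1][210:280,180:260]
f=lambda a:cv2.resize(a,(400,350),interpolation=cv2.INTER_CUBIC)
cv2.imwrite("pics/s4.png",np.hstack([f(a),f(b)]))
E
```

```text
t: 8.93
eef_pos: [0.4941, 0.1851, 0.2553]
ee_rot: [-0.094, 0.996, -0.002, 0.0]
force: [1.4, -8.0, 6.8]
grip_width: 0.31
finger_force: 58.9
rotvec deg [-0.2  0.  -0.2]
[0, 135, 98] [ -0. -43.   3.]
```

View pics/s4.png

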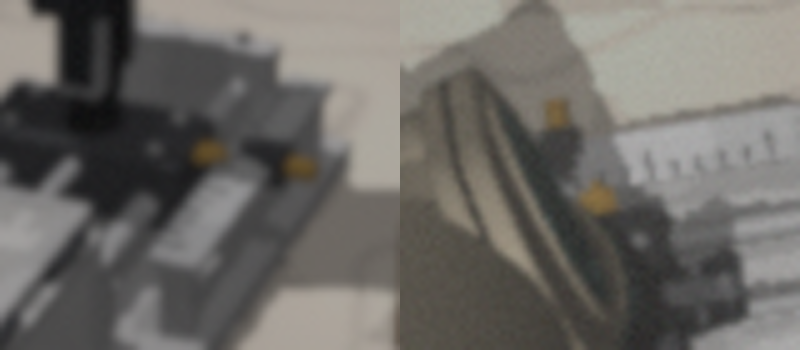

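The carriage pointer (brass, tip near (597,182) in the right half) stands just short of the index tip, near (564,178).

Run:
```python
from h import *
p=np.load("p.npy")
for u in[(219.4,246.4),(219.6,248),(212.8,245.6),(212.2,243)]: print("top",totester(p,ray("top",u,.055))*1e3)
# scene: brass pointer blob (left half px /5 + 330,175), index
for u in[(371.8,205.6),(373.4,205.6),(379.5,204.5),(390,208.2)]: print("scene",totester(p,ray("scene",u,.055))*1e3)
for n,b in(("scene",(330,175,410,245)),("top",(180,210,260,280))):
    f=C[n]["frame"][b[1]:b[3],b[0]:b[2]].astype(float)
    m=((f[...,0]-f[...,2])>60).astype("uint8")
    k,l,st,c=cv2.connectedComponentsWithStats(m)
    for i in range(1,k):
        if st[i,4]>4:print(n,st[i],c[i]+b[:2])
print(proj("top",world(p,[[.062,.178,.055],[.064,.188,.055],[.064,.190,.055]])),proj("scene",world(p,[[.062,.178,.055],[.064,.188,.055],[.064,.190,.055]])))
f=lambda a,w,h:cv2.resize(a[:,:,::-1],(w,h),interpolation=cv2.INTER_CUBIC)
cv2.imwrite("pics/s5.png",np.hstack([f(C["scene"]["frame"][195:220,362:397],400,286),f(C["top"]["frame"][228:253,200:235],400,286)]))
```

```text
top [ 60.39347723 176.14019233  55.        ]
top [ 57.07308336 176.25853451  55.        ]
top [ 64.36923068 189.1699235   55.        ]
top [ 69.86869079 189.53740288  55.        ]
scene [ 51.86308661 179.99684408  55.        ]
scene [ 55.04816303 181.33103096  55.        ]
scene [ 65.56314624 191.03758467  55.        ]
scene [ 91.70147014 184.2972372   55.        ]
top [38 38  3  3  5] [219. 249.]
[[218.37757544 245.78845864]
 [213.3935434  245.67769518]
 [212.4273762  245.84701004]] [[375.91766975 206.90453343]
 [378.3495746  204.99348   ]
 [378.65802603 204.57920881]]
```

View pics/s5.png

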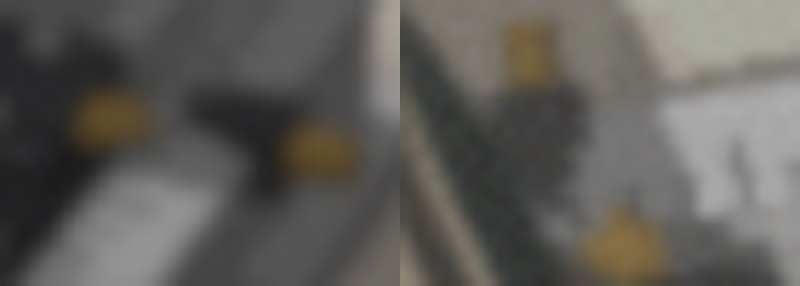

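The pointer tip (622,205) is about 12–13 mm short of the index tip (≈(548,208)). I'll pull 12 mm more.

```bash
python3 -m creep '[[[0,2,0,0,0,0],[0,5,0,0,0,0],[0,8,0,0,0,0],[0,10.5,0,0,0,0],[0,12,0,0,0,0],[0,12.5,0,0,0,0],[0,12.5,0,0,0,0],[0,12.5,0,0,0,0]]]'
python3 go.py '[[0,135,98]]' .155
python3 - <<'E'
from workcell import env
import cv2,pickle,numpy as np
s=env.snapshot("scene");t=env.snapshot("top")
pickle.dump(s,open("scene.pkl","wb"));pickle.dump(t,open("top.pkl","wb"))
f=lambda a,w,h:cv2.resize(a[:,:,::-1],(w,h),interpolation=cv2.INTER_CUBIC)
cv2.imwrite("pics/s6.png",np.hstack([f(s["frame"][195:220,362:397],400,286),f(t["frame"][228:253,200:235],400,286)]))
E
```

```text
t: 10.02
eef_pos: [0.492, 0.1968, 0.2553]
ee_rot: [-0.093, 0.996, -0.002, 0.0]
force: [1.1, -8.6, 6.6]
grip_width: 0.312
finger_force: 58.9
rotvec deg [-0.3  0.  -0.2]
[0, 135, 98] [ -0. -55.   3.]
```

View pics/s6.png

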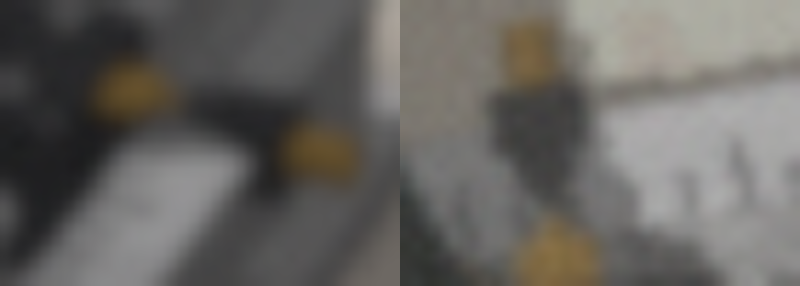

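The pointers now stand tip to tip in the right half: brass tip (555,215) against index tip (≈552,205), within about 1 mm. I'll hold for over a second, then hand in.

```bash
python3 -m creep '[[[0,0,0,0,0,0],[0,0,0,0,0,0],[0,0,0,0,0,0],[0,0,0,0,0,0],[0,0,0,0,0,0],[0,0,0,0,0,0],[0,0,0,0,0,0],[0,0,0,0,0,0],[0,0,0,0,0,0],[0,0,0,0,0,0],[0,0,0,0,0,0],[0,0,0,0,0,0]]]'
python3 -c "
from workcell import env
print(env.hand_in())"
```

```text
t: 11.62
eef_pos: [0.492, 0.1968, 0.2553]
ee_rot: [-0.093, 0.996, -0.002, 0.0]
force: [2.4, -9.1, 6.2]
grip_width: 0.308
finger_force: 58.9
the job is handed in; nothing more can be done
None
```

I swung the guard shut, drew the carriage until its pointer was within about 1 mm of the index pointer in the camera image, and handed in at about 11.6 s still gripping the handle; hand-in returned no verdict.

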